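Unload the forming press

TASK

Unload the forming press: draw the mould out of the press by its handle, lift the brown shell out of it and set it down - do not drop it - flat and open side up in the free lane of the drying tray. Then slide the empty mould back between the guides under the press until it is fully home against the back stop, and let go. Leave the finished shell, the glue tin, the spool and the mallet alone.

Things in the scene. Friction and masses are not known exactly. Their poses are not given: they have to be found in the camera images.
- press: Fixed dark green bench forming press. Origin on the table midway between its two columns (21 mm thick, at y = +-87 mm). Its x axis runs along the bed; the open mouth is on the -x side. Base plate x -205 to +80, y +-100 mm; its top, 12 mm above the table, is the bed on which the mould slides. In front of the guides (-x) the bed is a flat open apron.
- press_guides (a point): On the bed at the front end of the two guide rails, midway between them. The rails run 90 mm from here towards +x; inner faces at y = +-60 mm; each has a lip reaching in to y = +-52 mm, 10 to 16 mm above the bed. In front of them short flared lead-ins without lips, 18 mm long, opening to about y = +-69 mm. Axes as the press's.
- press_head (a point): Centre of the underside of the plug that hangs under the press head, 50 mm above the bed; plug x +-44, y +-23 mm. Relative to this point: platen underside 21 mm higher (x +-45, y +-56 mm), cross-head x +-30, y +-108 mm from 68 to 104 mm higher, screw with cross bar (along y, +-89 mm) up to 158 mm higher. Axes as the press's.
- back_stop (a point): Centre of the face of the steel back stop at the far end of the guides, 70 mm behind (+x of) the press's origin. With the mould home, the back edge of its carrier plate touches it.
- mould: Loose mould, about 0.65 kg: light wooden block (132 x 92 mm, top at z 40 mm) with a cavity, on an aluminium carrier plate 140 (x) x 116 (y) x 8 mm whose long edges run under the lips of the press guides with 2 mm to spare at each side and above. Origin: centre of the carrier's underside; axes as the press's while in it, handle on the -x side. Fully home, its origin is over the press's.
- mould_handle (a point): Centre of the mould's bail handle: a black sleeve 16 mm thick and 66 mm long, along the mould's y axis, at 120 mm in front of (-x) and 44 mm above the mould's origin; open space under it and on both sides.
- mould_cavity (a point): Centre of the floor of the mould's cavity, 14 mm above the mould's underside. Cavity 113 (x) x 59 (y) x 26 mm deep, open above. In the middle of both long sides the wall is cut right away, 40 mm wide (x +-20 mm), down to the level of the floor, so that fingers can take the shell across its width.
- shell: The formed part: dark brown stiff fibreboard case shell, a rounded tub 110 (x) x 56 (y) x 26 mm (z), wall 3 mm, 0.06 kg, open side up; origin at the centre of its underside. It lies in the mould's cavity, its length along the mould's x, rim level with the top of the block.
- tray: Fixed shallow wooden drying tray 136 (x) x 170 (y) mm with a cork floor at z 4 mm and low edges 10 mm high, 5 mm thick. Origin on the table under its centre. Two lanes along its x, each 126 x 75 mm inside, centred at y = +42.5 mm (taken by the finished shell) and y = -42.5 mm (free), parted by a strip 10 mm wide, 10 mm high.
- free_lane (a point): Centre of the free lane of the tray, on its cork floor (4 mm above the table); axes as the tray's.
- finished_shell: A shell like the first one, made before, lying in the other lane of the tray, length along the lane. Stays where it is. Origin at the centre of its underside.
- glue_tin: Green glue tin with a black lid, 76 mm diameter, 105 mm tall, standing; origin at the centre of its underside. Bystander.
- thread_spool: White spool of rust-red thread, 42 mm tall and about 70 x 43 mm with its loose end, standing; origin at the centre of its underside. Bystander.
- mallet: White-headed mallet with a wooden handle, 90 (x, the head) x 236 (y) x 53 mm, lying; origin at the centre of its underside. Bystander.

How it is judged:
On the way, in this order (a step that is already met when the one before it is completed fails the run):
1. the mould is drawn out along the bed until the shell is clear of the press head (mould origin at least 100 mm in front of the press's origin), the shell still in it (x of mould in the frame of press below -0.1 m and z of shell in the frame of mould below 0.02 m and horizontal distance between shell and mould below 0.012 m), for 0.1 s.
2. the shell lies flat and open side up in the free lane of the tray (z of shell in the frame of free_lane between -0.003 and 0.003 m and horizontal distance between shell and free_lane below 0.016 m and angle between shell's own z axis and vertical below 0.08 rad), for 0.2 s.
At the end, for the whole second after the job is handed in: The empty mould lies flat between the guides, within 5 mm of the back stop, at rest; the shell lies flat and open side up in the free lane of the tray (its centre within 16 mm of the lane's, which the lane's edges ensure), at rest (all of step 2 and x of mould in the frame of press above -0.005 m and z of mould in the frame of press between 0.009 and 0.015 m and horizontal distance between mould and press below 0.007 m and angle between the x axis of mould and the x axis of press, either way round below 0.06 rad and linear speed of each of mould, shell below 0.02 m/s); the robot touches nothing.
It fails at once if the shell is dropped or thrown (faster than 0.7 m/s while no finger holds it) (linear speed of shell above 0.7 m/s and contact force between the fingers and shell below 0.05 N).
It fails at once if the mould is tipped by more than about 15 degrees (angle between mould's own z axis and vertical above 0.26 rad).
It fails at once if the finished shell is shoved more than 15 mm (distance of finished_shell from where it was at the start of the episode above 0.015 m).
It fails at once if the glue tin, the spool or the mallet is shoved more than 20 mm (distance of any of glue_tin, thread_spool, mallet from where it was at the start of the episode above 0.02 m).
It also fails if it takes over 64 s, if anything falls off the work surface, if the arm or the gripper's body presses on something with over 40 N, if the wrist force passes 120 N, or if a joint passes its speed limit or range.

ROBOT

A 6-joint arm with a two-finger parallel gripper is mounted at the origin on the work surface; the furniture and walls round the work are solid. World frame = base frame: x ahead of the robot, y to its left, z up, the work surface at z = 0. Lengths are in m, angles in rad, forces in N, time in s.
With the tool pointing down it reaches from about 0.3 to 0.875 m from the base axis. Payload 6.4 kg.
Tool frame: the origin (TCP) lies midway between the tips of the shut fingers; the grasp point (between the pads) lies 19 mm behind it; z points along the fingers, y is the line along which they close (so a half turn about z gives the same grasp; the last joint's range is limited). The gripper opens to 85 mm and grips with 20 to 120 N. Pads are 22 mm wide; open, the fingers measure 114 mm over their backs; the gripper's body (76 mm by 85 mm) begins 54 mm behind the grasp point. The pads swing forward as they close: fully open they stand 13 mm farther back than shut.
Start: joints at [-1.375, 0.181, 1.607, -0, 1.354, -0.206], TCP at [0.225, -0.529, 0.231] pointing down, gripper open.
Joint ranges: [-2.99, 2.99], [-0.89, 2.07], [0.3, 2.58], [-1.14, 4.28], [0, 2.63], [-3.12, 3.12]. Speed limits (rad/s): [2.57, 2.57, 3.01, 3.14, 3.14, 3.14].

INTERFACE

Orientations are given as a unit quaternion [w, x, y, z].
In Python, from bench import * gives the robot as it stands.
- The arm moves only by the tool play_rows, never from a script. Its argument "plan" is a list of rows, each a list of 3 entries, a list of its own where there are three numbers: the finger opening in mm, from 0 to 85.4, then the shift along the tool's x, y, z normalised to -1 to 1, where 1 is 40 cm, then the turn about the tool's z normalised to -1 to 1, where 1 is pi rad. A call has 1 to 10 rows; each row is the pose to reach, as a shift and turn from the pose commanded when the call began, along the tool's axes at that moment, turning the shorter way round; what a row does not reach only later rows make up. A row lasts 1/10 s, in which the tool goes at most 50 mm and 8.59 degrees, less where a joint would pass 70% of its speed; a pose out of reach is approached as far as the arm can. A call with a number of a shift or a turn outside -1 to 1 is refused whole. A call with a gripper value outside its range is refused whole. The fingers move at their own pace and stop on an object; the grip force is fixed at half the most. Time passes only in rows, so rows that repeat a pose let the fingers close. It gives the time, the measured TCP pose, the force, the opening and the grip force at its end, in the units of the state.
- get_obs(): the state, without advancing time (a new reading comes with each control period).
- camera(name): name is "side" or "top"; returns a dict with "image" (400x640x3 uint8, red, green, blue), "range_z" (400x640 float32, m along the optical axis (not along the pixel's ray), 0 where there is no reading), "intrinsics" (3x3 intrinsics, pixels), "k1" (the pictures are not rectified: a ray, as slopes to the right and down, at radius r is drawn at 1 + k1 r^2 times it, then the intrinsics apply), "rvec" (rotation vector, rad) and "tvec" (3), from world to camera coordinates, as OpenCV has them. Camera axes: x right, y down, z forward; pixel columns grow to the right and rows downward; lengths in m; the calibration is good to about 2 mm. A picture is of the moment at which its call begins.
- hand_in(): hands the job in; it is judged then, once.
Trained networks look in a picture, given as the dict that the camera call returned (one of the last four; its "shot" number tells which), for a name from the list of things; names that differ only in an ending like _2 or _b are one class to them, and where a whole thing is asked for, a point or a joint stands for the part that bears it (a point fixed in the world has none). Each returns a list of dicts, best first, with "conf" (0 to 1); they miss things now and then, are a little off and sometimes report something else, mostly with a low value. They report only what shows in the picture. A call takes as long as a camera call.
- search_frame(picture, label): "rect" ([centre column, centre row, width, height] in pixels, round what is visible of it).
- masks_of(picture, label): "mask" (400x640 bool, what is visible of it) and "rect" ([centre column, centre row, width, height] in pixels, round what is visible of it).
The state is a dict: "time_s": time; "q": joint angles; "dq": joint speeds; "joint_efforts": joint torques, N m; "eef_pos": TCP position; "eef_rot": TCP orientation; "wrist_force": force on the tool from outside, world axes, zero at the start; "torque": the same for the moment, N m; "opening": opening from 0.0 (shut) to 1.0 (fully open); "grasp_force": force on a finger pad.
Only numpy, scipy, OpenCV 4.12 (cv2) and the standard library are available. Lean on these libraries where they do the work, as an engineer would, in place of code of your own. Each camera call takes 0.05 s, during which the arm holds its last target. There are 200 camera calls.

## Working session

There is one attempt and no reset: what is moved stays moved. The work goes in short steps, Python scripts to look and compute and a tool call to move; the robot and the scene stay as the last step left them, time stands still between calls to the robot, and variables do not carry over. Pictures are saved under pics/ and viewed, at most 10 in all, crops included, and the job is handed in when it is done.

Besides the shell and the picture viewer there is one more tool, called after "Request:" by a JSON object that holds its "fn" and its "kwargs", one argument or row to a line. play_rows: Moves the arm, as the interface text tells. Its arguments: {"type":"object","properties":{"plan":{"type":"array","items":{"type":"array"}}},"required":["plan"]}

```bash
mkdir -p pics
cat > h.py <<'E'
from bench import *
import numpy as np, cv2
from scipy.spatial.transform import Rotation as R
def cloud(c):
    K=c["intrinsics"];h,w=c["range_z"].shape
    u,v=np.meshgrid(np.arange(w),np.arange(h))
    xd=(u-K[0,2])/K[0,0]; yd=(v-K[1,2])/K[1,1]
    x,y=xd.copy(),yd.copy()
    for _ in range(20):
        f=1+c["k1"]*(x*x+y*y); x,y=xd/f,yd/f
    z=c["range_z"]; P=np.stack([x*z,y*z,z],-1)
    Rm=cv2.Rodrigues(np.array(c["rvec"],float))[0]
    W=(P-np.array(c["tvec"]).ravel())@Rm
    W[z<=0]=np.nan
    return W
def proj(c,p):
    Rm=cv2.Rodrigues(np.array(c["rvec"],float))[0]
    q=Rm@np.array(p)+np.array(c["tvec"]).ravel(); s=q[:2]/q[2]; s=s*(1+c["k1"]*(s@s))
    K=c["intrinsics"]; return [K[0,0]*s[0]+K[0,2],K[1,1]*s[1]+K[1,2]]
E
python3 - <<'E'
from h import *
np.set_printoptions(precision=4,suppress=True)
print(get_obs())
for n in("top","side"):
    c=camera(n); cv2.imwrite(f"pics/{n}0.png",c["image"][...,::-1]); W=cloud(c); np.savez(f"{n}0.npz",W=W,im=c["image"])
    print(n,c["intrinsics"],c["k1"],c["rvec"],c["tvec"])
    for l in("press","mould","shell","mould_handle","tray","finished_shell","glue_tin","thread_spool","mallet"):
        for m in masks_of(c,l)[:2]:
            p=W[m["mask"]]; p=p[~np.isnan(p[:,0])]
            if len(p)<5: print(l,m["conf"],m["rect"],len(p)); continue
            r=cv2.minAreaRect(p[:,:2].astype(np.float32)*1000)
            print(l,round(m["conf"],2),np.round(m["rect"]),np.median(p,0),np.percentile(p,[2,98],axis=0).ravel(),r)
E
```

```text
{'time_s': 0.0, 'q': array([-1.3753,  0.1816,  1.608 ,  0.    ,  1.3538, -0.2063]), 'dq': array([ 0.0007, -0.0001, -0.0002, -0.0001,  0.0021,  0.0026]), 'joint_efforts': array([  0.0004, -44.4873, -35.1336,  -0.0002,   0.0091,  -0.    ]), 'eef_pos': array([ 0.2248, -0.5286,  0.2304]), 'eef_rot': array([-0.0009,  0.9799,  0.1996,  0.    ]), 'wrist_force': array([ 0.7038, -0.3315, -0.3469]), 'torque': array([-0.0159,  0.0329, -0.0244]), 'grasp_force': 0.0, 'opening': 0.9985555786893706}
top [[454.7581   0.     324.6883]
 [  0.     454.7581 198.138 ]
 [  0.       0.       1.    ]] -0.08896011249201487 [ 1.5329 -2.4682  0.4782] [0.2267 0.4532 0.8669]
press 0.56 [368. 155. 139. 165.] [ 0.5517 -0.1616  0.0175] [ 0.4459 -0.2278  0.0087  0.6584 -0.0032  0.2201] ((793.9473266601562, -346.57928466796875), (294.1782531738281, 1284.209228515625), 47.0733528137207)
mould 0.61 [374. 166.  85.  57.] [ 0.5312 -0.1296  0.0424] [ 0.4992 -0.2242  0.0129  0.6043 -0.0623  0.0653] ((560.18896484375, -148.20181274414062), (120.91199493408203, 171.50205993652344), 13.721137046813965)
shell 0.77 [379. 156.  
[... 4044 characters left out ...]
82449340820312), (116.97166442871094, 36.09475326538086), 86.9112777709961)
thread_spool 0.43 [308. 173.  93. 113.] [ 0.5612 -0.1719  0.0775] [ 0.4506 -0.235   0.0027  0.6642  0.0039  0.2132] ((615.5576171875, -1033.201904296875), (491.0482482910156, 2050.935546875), 12.6770658493042)
mallet 0.97 [389. 190.  77.  42.] [ 0.3585 -0.2201  0.0254] [ 0.2432 -0.283   0.0037  0.4359 -0.1258  0.0514] ((355.017333984375, -1032.2845458984375), (206.0321044921875, 1826.311279296875), 1.1811177730560303)
mallet 0.61 [320. 283.  96.  62.] [0.4669 0.2056 0.004 ] [0.4044 0.145  0.0009 0.5528 0.3252 0.0113] ((475.4272155761719, 222.9591827392578), (193.92929077148438, 137.27752685546875), 78.79981994628906)
```

View pics/top0.png

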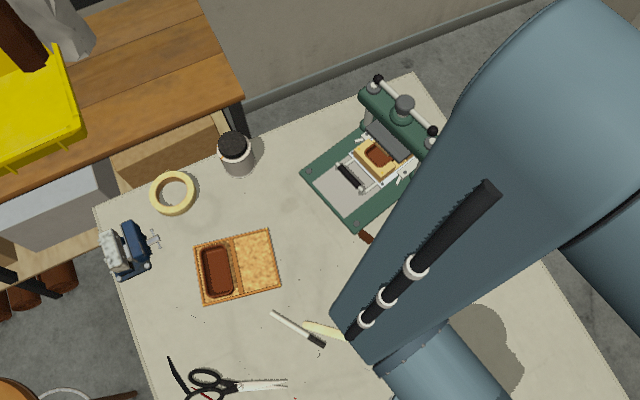

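View pics/side0.png

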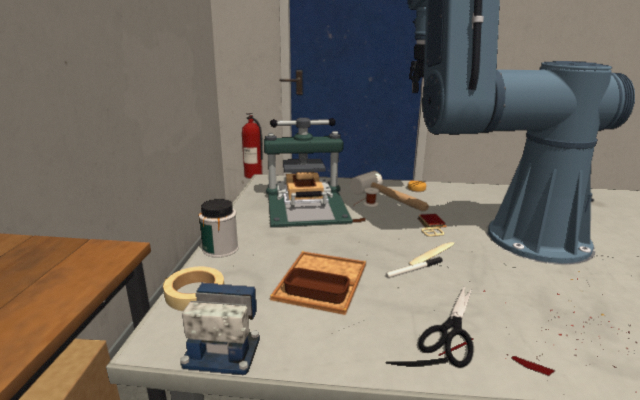

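```bash
cat > fit.py <<'E'
from h import *
from scipy.ndimage import uniform_filter
# robust rectangle edges of horizontal plane patches: height map from both views
def pts(tag):
    return np.concatenate([np.load(f"{n}{tag}.npz")["W"].reshape(-1,3) for n in("top","side")])
E
python3 - <<'E'
from fit import *
np.set_printoptions(precision=1,suppress=True)
for n in("top","side"):
    W=np.load(n+"0.npz")["W"].reshape(-1,3); W=W[~np.isnan(W[:,0])]
    def sel(x0,x1,y0,y1,z0,z1): return W[(W[:,0]>x0)&(W[:,0]<x1)&(W[:,1]>y0)&(W[:,1]<y1)&(W[:,2]>z0)&(W[:,2]<z1)]*1000
    def rect(nm,p):
        r=cv2.minAreaRect(p[:,:2].astype(np.float32)); print(n,nm,len(p),np.array(r[0]),np.array(r[1]),r[2],"z",np.median(p[:,2]))
    rect("mould top",sel(.45,.65,-.30,-.03,.035,.046))
    rect("base plate",sel(.40,.72,-.35,.08,.009,.015))
    rect("handle",sel(.44,.66,-.11,.0,.045,.075))
    rect("tray rim",sel(.36,.60,.10,.36,.008,.0115))
    rect("cork",sel(.42,.54,.15,.22,.002,.006))
    rect("fin shell top",sel(.40,.57,.22,.32,.025,.034))
    rect("crosshead",sel(.40,.75,-.35,.1,.145,.18))
E
```

```text
top mould top 153 [ 549.1 -144.3] [164.1 159.2] 20.65290641784668 z 40.58810619884811
top base plate 4004 [ 551.8 -122.8] [200.9 239.5] 13.465739250183105 z 12.423628037599183
top handle 254 [540.1 -72.7] [88.1 15. ] 13.582174301147461 z 62.58717956606854
top tray rim 1068 [479.3 232.1] [170.4 138.2] 78.56591033935547 z 9.504573561842324
top cork 1093 [480.1 185.1] [ 69.6 120. ] 89.69738006591797 z 4.342549653611906
top fin shell top 329 [483.5 271.6] [ 60.1 113.9] 77.92871856689453 z 30.046800437650944
top crosshead 2071 [ 576.1 -202.2] [203.7  57.6] 14.437889099121094 z 166.56469369932677
side mould top 176 [ 570.9 -147.9] [184.1 164.2] 82.21742248535156 z 41.67717426247753
side base plate 1814 [ 524.7 -146.1] [276.6 278.3] 12.845695495605469 z 10.995346552354372
side handle 214 [540.  -70.2] [87.8 16.5] 15.006904602050781 z 56.92172036349098
side tray rim 730 [478.7 233.2] [172.6 136.3] 78.57010650634766 z 9.546026907106473
side cork 690 [472.9 178.7] [ 59.3 117.3] 78.44488525390625 z 3.1250838134530188
side fin shell top 419 [482.6 272.7] [ 61.2 112.3] 77.54866027832031 z 28.334117953172914
side crosshead 1040 [ 571.4 -201.1] [212.4  62.2] 14.272433280944824 z 162.11357621667537
```

The top view shows the press with its mouth towards +y: handle at about (350,176), shell at (379,156), tray at (237,268) with its free lane on the right. The side view agrees: press (305,190), tray (320,283), and the spool (371,199) and mallet (400,190) beside the press.

Heights match the text, with the handle top at 62, the bed at 12 and the cork at 4 mm.

```bash
cat >> h.py <<'E'
# press yaw -76 deg; tray yaw -11.4
PX=np.array([np.cos(np.radians(-76.)),np.sin(np.radians(-76.))]); 
def go(p,yaw_y=None):
    """shift (norm) in tool axes and turn (norm) from measured pose to TCP p, tool y at yaw_y deg"""
    o=get_obs(); q=o["eef_rot"]; M=R.from_quat([q[1],q[2],q[3],q[0]]).as_matrix()
    d=M.T@(np.array(p)-o["eef_pos"])/0.4
    cur=np.degrees(np.arctan2(M[1,1],M[0,1]))
    t=0 if yaw_y is None else -((yaw_y-cur+180)%360-180)/180
    print("shift",np.round(d,4),"turn",round(t,4),"tooly",round(cur,2),"tilt z",M[:,2].round(4),"pos",o["eef_pos"].round(4),"F",o["wrist_force"].round(1),"open",round(o["opening"]*85.4,1),"g",o["grasp_force"].round(1),"t",o["time_s"])
    return d,t
E
python3 -c "
from h import *
go([.540,-.072,.16],-76); go([.540,-.072,.038],-76)"
```

```text
Traceback (most recent call last):
  File "h.py", line 28, in go
    print("shift",np.round(d,4),"turn",round(t,4),"tooly",round(cur,2),"tilt z",M[:,2].round(4),"pos",o["eef_pos"].round(4),"F",o["wrist_force"].round(1),"open",round(o["opening"]*85.4,1),"g",o["grasp_force"].round(1),"t",o["time_s"])
                                                                                                                                                                                                ^^^^^^^^^^^^^^^^^^^^^^
AttributeError: 'float' object has no attribute 'round'
```

```bash
sed -i 's/o\["grasp_force"\].round(1)/round(o["grasp_force"],1)/' h.py
python3 -c "
from h import *
go([.540,-.072,.16],-76); go([.540,-.072,.038],-76)"
```

```text
shift [ 1.1721 -0.7439  0.1783] turn 0.0501 tooly -66.98 tilt z [-0. -0. -1.] pos [ 0.2249 -0.5292  0.2313] F [-0.9 -0.2  0.2] open 85.1 g 0.0 t 1.0
shift [ 1.1721 -0.7439  0.4833] turn 0.0501 tooly -66.98 tilt z [-0. -0. -1.] pos [ 0.2249 -0.5292  0.2313] F [-0.9 -0.2  0.2] open 85.1 g 0.0 t 1.0
```

Request:
{"fn": "play_rows", "kwargs": {
  "plan": [
    [50,[0,0,-0.2],0],
    [50,[0,0,-0.2],0],
    [50,[0.8,-0.5,-0.2],0.05],
    [50,[0.8,-0.5,-0.2],0.05],
    [50,[0.8,-0.5,-0.2],0.05],
    [50,[0.8,-0.5,-0.2],0.05],
    [50,[0.8,-0.5,-0.2],0.05],
    [50,[0.8,-0.5,-0.2],0.05],
    [50,[0.8,-0.5,-0.2],0.05],
    [50,[0.8,-0.5,-0.2],0.05]
  ]
}}

```text
time_s: 2.0
eef_pos: [0.4426, -0.2169, 0.3116]
eef_rot: [-0.0, 0.992, 0.123, 0.001]
wrist_force: [0.5, -0.1, -0.5]
opening: 0.582
grasp_force: 0.0
```

```bash
python3 -c "
from h import *
go([.540,-.072,.16],-76)"
```

```text
shift [ 0.3243 -0.2916  0.3794] turn 0.0009 tooly -75.83 tilt z [ 1.1e-03  3.0e-04 -1.0e+00] pos [ 0.4426 -0.2169  0.3116] F [ 0.5 -0.1 -0.5] open 49.7 g 0.0 t 2.0
```

Request:
{"fn": "play_rows", "kwargs": {
  "plan": [
    [50,[0.324,-0.292,0],0.001],
    [50,[0.324,-0.292,0],0.001],
    [50,[0.324,-0.292,0],0.001],
    [50,[0.324,-0.292,0],0.001],
    [50,[0.324,-0.292,0.38],0.001],
    [50,[0.324,-0.292,0.38],0.001],
    [50,[0.324,-0.292,0.38],0.001],
    [50,[0.324,-0.292,0.38],0.001],
    [50,[0.324,-0.292,0.38],0.001],
    [50,[0.324,-0.292,0.38],0.001]
  ]
}}

```text
time_s: 3.0
eef_pos: [0.5407, -0.0761, 0.1625]
eef_rot: [0.001, 0.993, 0.12, 0.002]
wrist_force: [0.6, 0.2, 0.9]
opening: 0.585
grasp_force: 0.0
```

Run:
```python
from h import *
np.set_printoptions(precision=1,suppress=True)
go([.540,-.072,.038],-76)
T=[]
for n in("top","side"):
    c=camera(n); W=cloud(c); np.savez(n+"1.npz",W=W); im=c["image"]
    u,v=map(int,proj(c,[.55,-.12,.05])); k=cv2.resize(im[max(v-60,0):v+60,max(0,u-80):u+80],(640,480),interpolation=cv2.INTER_CUBIC)
    T.append(k[...,::-1][:, :400] if 0 else k[...,::-1])
    W=W.reshape(-1,3)*1000
    p=W[(abs(W[:,0]-540)<70)&(abs(W[:,1]+72)<60)&(W[:,2]>58)&(W[:,2]<70)]
    r=cv2.minAreaRect(p[:,:2].astype(np.float32));print(n,len(p),r)
cv2.imwrite("pics/h1.png",cv2.resize(np.hstack(T),(800,300)))
```

```text
shift [-0.  -0.   0.3] turn -0.0009 tooly -76.17 tilt z [ 0. -0. -1.] pos [ 0.5 -0.1  0.2] F [0.6 0.2 0.9] open 50.0 g 0.0 t 3.0
top 137 ((551.7930297851562, -69.74644470214844), (61.82234191894531, 15.472723960876465), 13.607909202575684)
side 94 ((540.0718994140625, -68.98760986328125), (83.67830657958984, 12.97230339050293), 15.729544639587402)
```

View pics/h1.png

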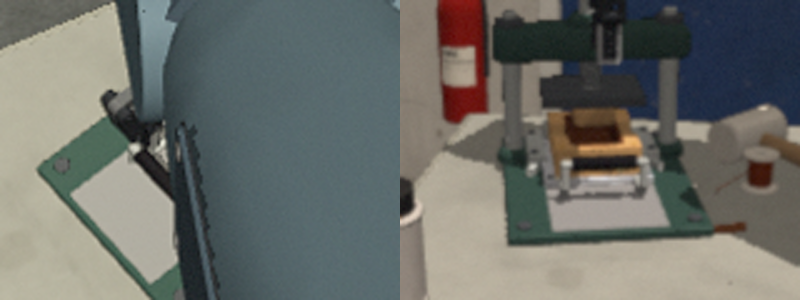

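The right half (side view) shows the handle sleeve at crop (600,165) with the gripper centred above it. In the left half (top view) the arm hides most of the scene. I'll go down and grip.

Request:
{"fn": "play_rows", "kwargs": {
  "plan": [
    [50,[0,-0.005,0.1],0],
    [50,[0,-0.005,0.2],0],
    [50,[0,-0.005,0.3],0],
    [50,[0,-0.005,0.305],0],
    [50,[0,-0.005,0.305],0],
    [0,[0,-0.005,0.305],0],
    [0,[0,-0.005,0.305],0],
    [0,[0,-0.005,0.305],0],
    [0,[0,-0.005,0.305],0],
    [0,[0,-0.005,0.305],0]
  ]
}}

```text
time_s: 4.1
eef_pos: [0.54, -0.074, 0.0398]
eef_rot: [0.001, 0.993, 0.121, 0.002]
wrist_force: [-1.5, 0.4, 8.7]
opening: 0.167
grasp_force: 58.3
```

```bash
python3 -c "
from h import *
p=get_obs()['eef_pos']; go([p[0]-.12*PX[0],p[1]-.12*PX[1],p[2]],-76)"
```

```text
shift [-0.0008 -0.3    -0.0007] turn -0.0008 tooly -76.15 tilt z [ 0.004  -0.0016 -1.    ] pos [ 0.54   -0.074   0.0398] F [-1.5  0.4  8.7] open 14.3 g 58.3 t 4.1
```

Request:
{"fn": "play_rows", "kwargs": {
  "plan": [
    [0,[0,-0.01,0],0],
    [0,[0,-0.03,0],0],
    [0,[0,-0.05,0],0],
    [0,[0,-0.07,0],0],
    [0,[0,-0.09,0],0],
    [0,[0,-0.11,0],0],
    [0,[0,-0.13,0],0],
    [0,[0,-0.14,0],0],
    [0,[0,-0.145,0],0],
    [0,[0,-0.145,0],0]
  ]
}}

```text
time_s: 5.1
eef_pos: [0.5265, -0.018, 0.0395]
eef_rot: [0.001, 0.993, 0.121, 0.002]
wrist_force: [0.9, -2.5, 7.0]
opening: 0.167
grasp_force: 58.9
```

Request:
{"fn": "play_rows", "kwargs": {
  "plan": [
    [0,[0,-0.01,0],0],
    [0,[0,-0.03,0],0],
    [0,[0,-0.05,0],0],
    [0,[0,-0.07,0],0],
    [0,[0,-0.09,0],0],
    [0,[0,-0.11,0],0],
    [0,[0,-0.13,0],0],
    [0,[0,-0.145,0],0],
    [0,[0,-0.15,0],0],
    [0,[0,-0.15,0],0]
  ]
}}

```text
time_s: 6.1
eef_pos: [0.5121, 0.0407, 0.0393]
eef_rot: [0.001, 0.993, 0.121, 0.002]
wrist_force: [1.6, -1.8, 6.8]
opening: 0.163
grasp_force: 58.9
```

```bash
python3 -c "
from h import *
go([.54,-.074,.16],-76)"
```

```text
shift [ 3.000e-04  2.959e-01 -3.009e-01] turn -0.0007 tooly -76.13 tilt z [ 0.0047 -0.0014 -1.    ] pos [0.5121 0.0407 0.0393] F [ 1.6 -1.8  6.8] open 13.9 g 58.9 t 6.1
```

Request:
{"fn": "play_rows", "kwargs": {
  "plan": [
    [45,[0,0,0],0],
    [45,[0,0,0],0],
    [45,[0,0,0],0],
    [45,[0,0,0],0],
    [70,[0,0,-0.1],0],
    [70,[0,0,-0.2],0],
    [70,[0,0,-0.4],0],
    [70,[-0.3,0,-0.4],0.0],
    [70,[-0.3,0,-0.4],-0.1],
    [70,[-0.3,0,-0.4],-0.15]
  ]
}}

```text
time_s: 7.1
eef_pos: [0.3907, 0.0126, 0.1976]
eef_rot: [0.0, 0.963, 0.27, -0.0]
wrist_force: [0.0, 0.8, 0.5]
opening: 0.817
grasp_force: 0.0
```

```bash
cat > look.py <<'E'
from h import *
import sys
np.set_printoptions(precision=1,suppress=True)
def look(tag,ctr=(.54,-.07,.04),half=(80,60)):
    T=[];A=[]
    for n in("top","side"):
        c=camera(n); W=cloud(c); A.append(W.reshape(-1,3)*1000); im=c["image"]
        u,v=map(int,proj(c,ctr)); k=im[max(v-half[1],0):v+half[1],max(0,u-half[0]):u+half[0]]
        T.append(cv2.resize(k,(400,300),interpolation=cv2.INTER_CUBIC)[...,::-1])
        for l in("shell","mould"):
            for m in masks_of(c,l)[:1]:
                p=W[m["mask"]]*1000; p=p[~np.isnan(p[:,0])]; 
                print(n,l,round(m["conf"],2),np.median(p,0),cv2.minAreaRect(p[:,:2].astype(np.float32)))
    cv2.imwrite(f"pics/{tag}.png",np.hstack(T)); return A
E
python3 - <<'E'
from look import *
go([.54,-.07,.16],14)
for n,W in zip("ts",look("m2")):
    for nm,x,y,z in (("handle",[.46,.57],[-.01,.09],[.05,.075]),("blocktop",[.44,.66],[-.19,.02],[.049,.056]),("carrier",[.42,.66],[-.2,.03],[.017,.0225]),("cav",[.51,.57],[-.11,-.04],[.024,.034])):
        p=W[(W[:,0]>1e3*x[0])&(W[:,0]<1e3*x[1])&(W[:,1]>1e3*y[0])&(W[:,1]<1e3*y[1])&(W[:,2]>1e3*z[0])&(W[:,2]<1e3*z[1])]
        if len(p)>5: print(n,nm,len(p),np.median(p,0),cv2.minAreaRect(p[:,:2].astype(np.float32)))
E
```

```text
shift [0.2 0.4 0.1] turn -0.4034 tooly -58.61 tilt z [-0. -0. -1.] pos [0.4 0.  0.2] F [0.  0.8 0.5] open 69.8 g 0.0 t 7.1
top mould 0.82 [513.6  36.7  61.6] ((527.1314697265625, 32.880977630615234), (47.84177017211914, 112.60636138916016), 76.30783081054688)
side shell 0.73 [472.  204.9   4.1] ((481.29864501953125, 231.74725341796875), (173.32069396972656, 142.7454376220703), 78.73611450195312)
side mould 0.88 [531.2 -10.7  46.5] ((533.625244140625, -44.77356719970703), (114.6341781616211, 195.4714813232422), 12.188630104064941)
t handle 259 [509.4  40.2  62.5] ((511.5420227050781, 39.505699157714844), (87.5454330444336, 15.752782821655273), 13.142608642578125)
t carrier 81 [559.8   3.4  20.3] ((526.3369140625, -77.52275848388672), (215.61215209960938, 68.9432601928711), 57.70269775390625)
s handle 252 [513.2  44.3  57.8] ((518.7637329101562, 16.389629364013672), (89.80181121826172, 69.62711334228516), 12.188630104064941)
s blocktop 391 [542.2 -58.3  50.9] ((557.2361450195312, -106.78478240966797), (116.56159210205078, 217.94142150878906), 27.36377716064453)
s carrier 291 [571.7 -23.1  19.2] ((562.4266357421875, -76.00564575195312), (170.91552734375, 220.37576293945312), 7.117472171783447)
s cav 76 [543.8 -95.4  28.1] ((542.5855102539062, -95.8575210571289), (44.37443542480469, 34.88180160522461), 14.042855262756348)
```

View pics/m2.png

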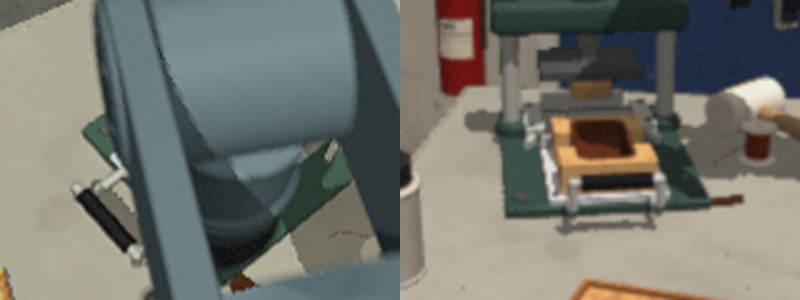

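The side half shows the mould drawn out with the brown shell at crop (600,140), clear of the plug (592,88). The arm hides the top view. Handle position and height fit a 118 mm draw.

```bash
python3 -c "
from h import *
go([.541,-.0765,.16],14)"
```

```text
shift [0.2008 0.3799 0.0931] turn -0.406 tooly -59.07 tilt z [ 2.e-04  2.e-04 -1.e+00] pos [0.394  0.0126 0.1972] F [-0.1 -0.2 -0.4] open 70.1 g 0.0 t 7.4
```

Request:
{"fn": "play_rows", "kwargs": {
  "plan": [
    [80,[0.2,0.38,0],-0.4],
    [80,[0.2,0.38,0],-0.4],
    [80,[0.2,0.38,0],-0.4],
    [80,[0.2,0.38,0],-0.4],
    [80,[0.2,0.38,0],-0.406],
    [80,[0.2,0.38,0],-0.406],
    [80,[0.2,0.38,0],-0.406],
    [80,[0.2,0.38,0],-0.406],
    [80,[0.2,0.38,0],-0.406],
    [80,[0.2,0.38,0.09],-0.406]
  ]
}}

```text
time_s: 8.4
eef_pos: [0.5447, -0.0775, 0.1646]
eef_rot: [0.004, 0.614, 0.789, 0.001]
wrist_force: [0.7, -0.4, 0.1]
opening: 0.938
grasp_force: 0.0
```

Run:
```python
from look import *
np.set_printoptions(precision=4,suppress=True)
go([.541,-.0765,.03],14)
look("m3",ctr=(.54,-.07,.08),half=(60,45))
```

```text
shift [ 0.0064 -0.0108  0.3364] turn 0.0011 tooly 14.2 tilt z [ 0.0083 -0.003  -1.    ] pos [ 0.5447 -0.0775  0.1646] F [ 0.7 -0.4  0.1] open 80.1 g 0.0 t 8.4
top shell 0.66 [546.6581 -55.876   31.1579] ((464.86260986328125, -8.771766662597656), (61.17924499511719, 281.85888671875), 61.741764068603516)
top mould 0.98 [520.47   -19.2294  50.551 ] ((528.8631591796875, -31.378875732421875), (112.88726043701172, 162.2477264404297), 17.06859588623047)
side shell 0.57 [ 546.1532 -119.2337   36.0968] ((539.2838745117188, -77.96087646484375), (61.95405960083008, 113.27391815185547), 8.5929536819458)
```

View pics/m3.png

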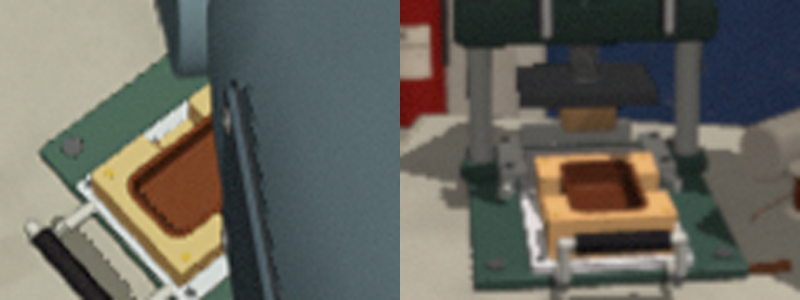

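Both halves show the shell seated in the mould with the side cut-outs free. The side fit puts its centre at about (0.539,-0.078), which matches my estimate.

```bash
python3 -c "
from h import *
go([.5405,-.077,.030],14)"
```

```text
shift [-0.0006 -0.002   0.3301] turn 0.0005 tooly 14.09 tilt z [ 6.e-04 -2.e-04 -1.e+00] pos [ 0.5411 -0.0766  0.162 ] F [-0.2  1.  -0.1] open 80.3 g 0.0 t 8.7
```

Request:
{"fn": "play_rows", "kwargs": {
  "plan": [
    [80,[0,-0.002,0.1],0],
    [80,[0,-0.002,0.2],0],
    [80,[0,-0.002,0.28],0],
    [80,[0,-0.002,0.33],0],
    [80,[0,-0.002,0.33],0],
    [70,[0,-0.002,0.33],0],
    [60,[0,-0.002,0.33],0],
    [50,[0,-0.002,0.33],0],
    [50,[0,-0.002,0.33],0],
    [50,[0,-0.002,0.33],0]
  ]
}}

```text
time_s: 9.7
eef_pos: [0.5415, -0.0773, 0.0318]
eef_rot: [0.002, 0.615, 0.789, 0.001]
wrist_force: [-0.6, 0.9, 7.6]
opening: 0.639
grasp_force: 63.7
```

```bash
python3 -c "
from h import *
go([.5405,-.077,.030],14)"
```

```text
shift [ 0.0013 -0.0023  0.0045] turn 0.0006 tooly 14.11 tilt z [ 0.0042 -0.0015 -1.    ] pos [ 0.5415 -0.0773  0.0318] F [-0.6  0.9  7.6] open 54.6 g 63.7 t 9.7
```

Request:
{"fn": "play_rows", "kwargs": {
  "plan": [
    [50,[0,0,-0.02],0],
    [50,[0,0,-0.05],0],
    [50,[0,0,-0.09],0],
    [50,[0,0,-0.14],0],
    [50,[0,0,-0.2],0],
    [50,[0,0,-0.26],0],
    [50,[0,0,-0.3],0],
    [50,[0,0,-0.3],0],
    [50,[0,0,-0.3],0],
    [50,[0,0,-0.3],0]
  ]
}}

```text
time_s: 10.7
eef_pos: [0.5387, -0.0764, 0.1483]
eef_rot: [-0.001, 0.615, 0.789, -0.0]
wrist_force: [-0.6, 0.4, -0.5]
opening: 0.641
grasp_force: 63.7
```

Run:
```python
from look import *
W=np.concatenate(look("m4",ctr=(.52,.03,.1),half=(120,90)))
W=W[~np.isnan(W[:,0])]
for nm,z in(("rim",(8,11.5)),("rim2",(7,13))):
    p=W[(W[:,0]>370)&(W[:,0]<590)&(W[:,1]>110)&(W[:,1]<350)&(W[:,2]>z[0])&(W[:,2]<z[1])]; print(nm,len(p),cv2.minAreaRect(p[:,:2].astype(np.float32)))
np.set_printoptions(precision=4,suppress=True)
# free lane 2 mm further from the finished shell
ty=np.array([.198,.980]); c=np.array([.479,.2325])-.0445*ty
print(c); go([*c,.14],78.6)
```

```text
top shell 0.75 [534.3 -41.3 147.8] ((531.049072265625, -38.348236083984375), (46.62858963012695, 60.018760681152344), 65.3985595703125)
top mould 0.8 [523.8 -20.9  30. ] ((462.79852294921875, 37.086273193359375), (133.17408752441406, 305.3355407714844), 52.64068603515625)
side shell 0.65 [536.  -64.1 155.3] ((613.6577758789062, -992.054931640625), (181.71237182617188, 1952.0224609375), 8.603096008300781)
side mould 0.68 [538.6 -23.7  43.2] ((549.4965209960938, -104.26313781738281), (107.67350006103516, 319.5419006347656), 10.635376930236816)
rim 1777 ((481.92022705078125, 232.332763671875), (171.64279174804688, 143.67520141601562), 78.72478485107422)
rim2 2743 ((479.8095397949219, 221.7459716796875), (193.23306274414062, 143.67520141601562), 78.72480010986328)
[0.4702 0.1889]
shift [ 0.6857 -0.0056  0.0221] turn -0.3583 tooly 14.11 tilt z [-0.0011  0.0004 -1.    ] pos [ 0.5392 -0.0766  0.1487] F [ 0.5 -0.2 -0.1] open 54.6 g 63.7 t 11.0
```

View pics/m4.png

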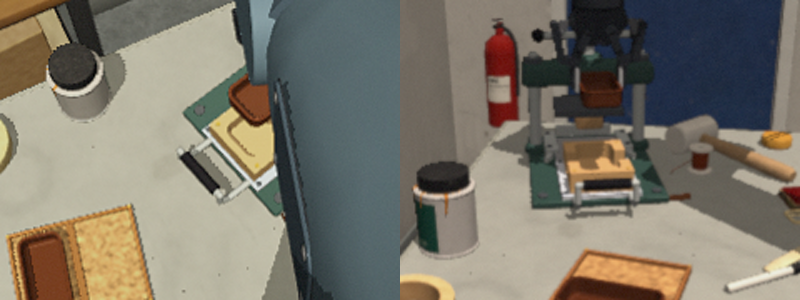

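The top half shows the shell held above the empty mould (crop (250,100) and (240,140)). The side half shows it hanging level at (602,92).

Request:
{"fn": "play_rows", "kwargs": {
  "plan": [
    [50,[0.08,0,0],-0.04],
    [50,[0.16,0,0],-0.08],
    [50,[0.24,0,0],-0.12],
    [50,[0.32,0,0],-0.16],
    [50,[0.4,0,0],-0.2],
    [50,[0.48,-0.002,0],-0.24],
    [50,[0.56,-0.004,0],-0.28],
    [50,[0.64,-0.006,0],-0.32],
    [50,[0.685,-0.006,0],-0.358],
    [50,[0.685,-0.006,0],-0.358]
  ]
}}

```text
time_s: 12.0
eef_pos: [0.4695, 0.1904, 0.1491]
eef_rot: [-0.0, 0.097, 0.995, 0.0]
wrist_force: [-0.5, -1.3, -0.4]
opening: 0.642
grasp_force: 63.7
```

Run:
```python
from look import *
W=np.concatenate(look("m5",ctr=(.48,.2,.05),half=(80,60)))
np.set_printoptions(precision=4,suppress=True)
go([.471,.189,.0105],78.6)
```

```text
top mould 0.95 [532.1 -67.7  27.8] ((494.283203125, -0.9537811279296875), (158.45152282714844, 364.0218505859375), 33.1053466796875)
side shell 0.58 [457.1 206.9 158.4] ((429.48370361328125, -4.6343841552734375), (459.95770263671875, 112.37107849121094), 78.4918212890625)
side mould 0.77 [543.3  -8.2  42.3] ((527.0648193359375, -31.650726318359375), (121.85322570800781, 468.9840393066406), 15.63671588897705)
shift [0.0001 0.0036 0.3469] turn -0.0011 tooly 78.4 tilt z [-0.     -0.0001 -1.    ] pos [0.4708 0.1876 0.1493] F [0.7 0.4 0. ] open 54.5 g 63.7 t 12.3
```

View pics/m5.png

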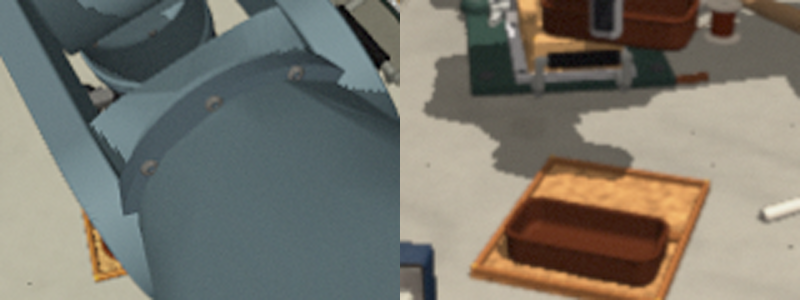

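The side half shows the shell held above the empty lane, aligned with the tray and in line with the finished shell. The top view is hidden by the arm.

Request:
{"fn": "play_rows", "kwargs": {
  "plan": [
    [50,[0,0.003,0.06],-0.001],
    [50,[0,0.003,0.13],-0.001],
    [50,[0,0.003,0.2],-0.001],
    [50,[0,0.003,0.26],-0.001],
    [50,[0,0.003,0.3],-0.001],
    [50,[0,0.003,0.32],-0.001],
    [50,[0,0.003,0.33],-0.001],
    [50,[0,0.003,0.335],-0.001],
    [50,[0,0.003,0.335],-0.001],
    [50,[0,0.003,0.335],-0.001]
  ]
}}

```text
time_s: 13.3
eef_pos: [0.4713, 0.1897, 0.0161]
eef_rot: [0.001, 0.098, 0.995, 0.0]
wrist_force: [-0.5, -0.7, -0.1]
opening: 0.637
grasp_force: 63.7
```

Request:
{"fn": "play_rows", "kwargs": {
  "plan": [
    [50,[0,0,0.002],0],
    [50,[0,0,0.004],0],
    [50,[0,0,0.006],0],
    [50,[0,0,0.008],0],
    [50,[0,0,0.01],0],
    [50,[0,0,0.01],0],
    [50,[0,0,0.01],0]
  ]
}}

```text
time_s: 14.0
eef_pos: [0.4706, 0.1896, 0.0112]
eef_rot: [-0.0, 0.098, 0.995, -0.0]
wrist_force: [0.4, -0.3, -0.9]
opening: 0.642
grasp_force: 63.7
```

Not in contact yet (0.0112 m against the expected 0.0098 m), so I'll lower a little more.

Request:
{"fn": "play_rows", "kwargs": {
  "plan": [
    [50,[0,0,0.002],0],
    [50,[0,0,0.003],0],
    [50,[0,0,0.004],0],
    [50,[0,0,0.004],0]
  ]
}}

```text
time_s: 14.4
eef_pos: [0.4706, 0.1897, 0.0099]
eef_rot: [-0.0, 0.098, 0.995, -0.0]
wrist_force: [-1.1, 0.3, 3.0]
opening: 0.641
grasp_force: 64.1
```

Request:
{"fn": "play_rows", "kwargs": {
  "plan": [
    [50,[0,0,0.001],0],
    [58,[0,0,0.001],0],
    [62,[0,0,0.001],0],
    [66,[0,0,0.001],0],
    [66,[0,0,0.001],0],
    [66,[0,0,0.001],0],
    [66,[0,0,-0.04],0],
    [66,[0,0,-0.1],0],
    [66,[0,0,-0.2],0],
    [66,[0,0,-0.35],0]
  ]
}}

```text
time_s: 15.4
eef_pos: [0.4689, 0.1893, 0.1393]
eef_rot: [-0.002, 0.098, 0.995, -0.001]
wrist_force: [0.9, 0.4, 0.4]
opening: 0.775
grasp_force: 0.0
```

Run:
```python
from h import *
np.set_printoptions(precision=4,suppress=True)
# handle: gripped at TCP (.5121,.0407,.0393), yaw -76.1
go([.5121,.0407,.16],-76.1); go([.45,.10,.16],-76.1)
c=camera("side"); W=cloud(c).reshape(-1,3)*1000
p=W[(abs(W[:,0]-471)<70)&(abs(W[:,1]-190)<45)&(W[:,2]>24)&(W[:,2]<36)]; print(len(p),np.median(p,0),cv2.minAreaRect(p[:,:2].astype(np.float32)))
```

```text
shift [-0.1784 -0.3433 -0.0521] turn 0.8601 tooly 78.72 tilt z [-0.0044 -0.0006 -1.    ] pos [0.4689 0.1893 0.1393] F [0.9 0.4 0.4] open 66.2 g 0.0 t 15.4
shift [ 0.0029 -0.2283 -0.0515] turn 0.8601 tooly 78.72 tilt z [-0.0044 -0.0006 -1.    ] pos [0.4689 0.1893 0.1393] F [0.9 0.4 0.4] open 66.2 g 0.0 t 15.4
379 [466.1425 190.2032  27.8401] ((468.59796142578125, 189.3544464111328), (62.641807556152344, 112.51249694824219), 80.07633972167969)
```

Shell measured at (0.4686, 0.1894), about 2 mm from the lane centre. Now back to the handle, using the half-turn-equivalent grasp (turn -0.14).

Request:
{"fn": "play_rows", "kwargs": {
  "plan": [
    [50,[0,0,-0.06],-0.04],
    [50,[-0.05,-0.1,-0.06],-0.08],
    [50,[-0.178,-0.343,-0.06],-0.14],
    [50,[-0.178,-0.343,-0.06],-0.14],
    [50,[-0.178,-0.343,-0.06],-0.14],
    [50,[-0.178,-0.343,-0.06],-0.14],
    [50,[-0.178,-0.343,-0.06],-0.14],
    [50,[-0.178,-0.343,-0.06],-0.14],
    [50,[-0.178,-0.343,-0.06],-0.14]
  ]
}}

```text
time_s: 16.35
eef_pos: [0.5132, 0.0426, 0.1636]
eef_rot: [-0.0, -0.122, 0.993, 0.0]
wrist_force: [-0.5, 0.0, -0.2]
opening: 0.586
grasp_force: 0.0
```

Run:
```python
from look import *
W=look("m6",ctr=(.5,.08,.06),half=(120,90))
for w in W:
    p=w[(w[:,0]>460)&(w[:,0]<570)&(w[:,1]>-10)&(w[:,1]<85)&(w[:,2]>57)&(w[:,2]<72)]
    if len(p)>5: print(len(p),np.median(p,0),cv2.minAreaRect(p[:,:2].astype(np.float32)))
np.set_printoptions(precision=4,suppress=True)
go([.512,.0405,.0385],103.9)
```

```text
top shell 0.98 [472.4 189.1   8.9] ((469.732421875, 188.02789306640625), (59.34177780151367, 112.31900787353516), 81.95698547363281)
side shell 0.76 [467.4 173.7  18.8] ((465.0165710449219, 175.54397583007812), (143.66622924804688, 112.54875946044922), 76.99356842041016)
side mould 0.72 [536.4 -22.9  41.9] ((543.5543212890625, -103.79348754882812), (120.58934783935547, 314.4974670410156), 11.749086380004883)
139 [509.1  43.3  60.7] ((510.061279296875, 41.07907485961914), (84.33158874511719, 16.214282989501953), 10.504019737243652)
shift [ 0.0045 -0.0016  0.313 ] turn 0.0004 tooly 103.97 tilt z [ 0.  0. -1.] pos [0.5136 0.0416 0.1637] F [ 0.4 -1.1  1.7] open 49.9 g 0.0 t 16.65
```

View pics/m6.png

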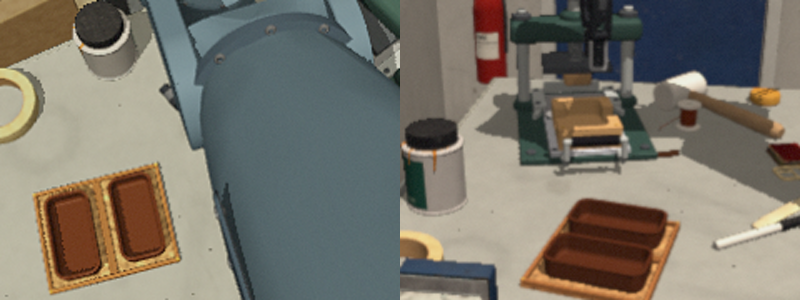

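Both halves show the shell flat in the free lane next to the finished one (top half (137,215)), and the mould undisturbed with the gripper above its handle. Next I grip it.

Request:
{"fn": "play_rows", "kwargs": {
  "plan": [
    [50,[0.004,-0.002,0.1],0],
    [50,[0.004,-0.002,0.2],0],
    [50,[0.004,-0.002,0.29],0],
    [50,[0.004,-0.002,0.313],0],
    [50,[0.004,-0.002,0.313],0],
    [0,[0.004,-0.002,0.313],0],
    [0,[0.004,-0.002,0.313],0],
    [0,[0.004,-0.002,0.313],0],
    [0,[0.004,-0.002,0.313],0],
    [0,[0.004,-0.002,0.313],0]
  ]
}}

```text
time_s: 17.65
eef_pos: [0.514, 0.0398, 0.0405]
eef_rot: [0.002, -0.121, 0.993, -0.001]
wrist_force: [-0.8, 0.2, 6.7]
opening: 0.166
grasp_force: 58.6
```

```bash
python3 -c "
from h import *
go([.540,-.074,.0395],103.9)"
```

```text
shift [ 0.0055 -0.2918  0.0029] turn 0.0002 tooly 103.94 tilt z [ 3.7e-03 -6.0e-04 -1.0e+00] pos [0.514  0.0398 0.0405] F [-0.8  0.2  6.7] open 14.2 g 58.6 t 17.65
```

Request:
{"fn": "play_rows", "kwargs": {
  "plan": [
    [0,[0,-0.01,0],0],
    [0,[0,-0.03,0],0],
    [0,[0,-0.05,0],0],
    [0,[0,-0.07,0],0],
    [0,[0,-0.09,0],0],
    [0,[0,-0.11,0],0],
    [0,[0,-0.13,0],0],
    [0,[0,-0.14,0],0],
    [0,[0,-0.145,0],0],
    [0,[0,-0.145,0],0]
  ]
}}

```text
time_s: 18.65
eef_pos: [0.5275, -0.0156, 0.0405]
eef_rot: [0.001, -0.121, 0.993, 0.0]
wrist_force: [-1.5, 5.4, 9.4]
opening: 0.166
grasp_force: 58.9
```

Request:
{"fn": "play_rows", "kwargs": {
  "plan": [
    [0,[0,-0.01,0],0],
    [0,[0,-0.03,0],0],
    [0,[0,-0.05,0],0],
    [0,[0,-0.07,0],0],
    [0,[0,-0.09,0],0],
    [0,[0,-0.11,0],0],
    [0,[0,-0.12,0],0],
    [0,[0,-0.13,0],0],
    [0,[0,-0.135,0],0],
    [0,[0,-0.135,0],0]
  ]
}}

```text
time_s: 19.65
eef_pos: [0.5404, -0.0679, 0.0405]
eef_rot: [0.001, -0.121, 0.993, 0.0]
wrist_force: [-1.6, 5.3, 9.0]
opening: 0.167
grasp_force: 58.9
```

Request:
{"fn": "play_rows", "kwargs": {
  "plan": [
    [0,[0,-0.003,0],0],
    [0,[0,-0.006,0],0],
    [0,[0,-0.009,0],0],
    [0,[0,-0.012,0],0],
    [0,[0,-0.015,0],0],
    [0,[0,-0.015,0],0]
  ]
}}

```text
time_s: 20.25
eef_pos: [0.5417, -0.0732, 0.0405]
eef_rot: [0.001, -0.121, 0.993, 0.001]
wrist_force: [-1.8, 6.8, 10.9]
opening: 0.167
grasp_force: 59.0
```

Request:
{"fn": "play_rows", "kwargs": {
  "plan": [
    [0,[0,-0.002,0],0],
    [0,[0,-0.004,0],0],
    [0,[0,-0.006,0],0],
    [0,[0,-0.006,0],0]
  ]
}}

```text
time_s: 20.65
eef_pos: [0.5422, -0.0755, 0.0405]
eef_rot: [0.001, -0.121, 0.993, 0.001]
wrist_force: [-2.6, 7.0, 10.2]
opening: 0.163
grasp_force: 59.0
```

Request:
{"fn": "play_rows", "kwargs": {
  "plan": [
    [0,[0,-0.002,0],0],
    [0,[0,-0.004,0],0],
    [0,[0,-0.006,0],0],
    [0,[0,-0.006,0],0]
  ]
}}

```text
time_s: 21.05
eef_pos: [0.5428, -0.0777, 0.0405]
eef_rot: [0.001, -0.121, 0.993, 0.001]
wrist_force: [-2.2, 8.0, 10.1]
opening: 0.163
grasp_force: 59.0
```

Request:
{"fn": "play_rows", "kwargs": {
  "plan": [
    [0,[0,-0.002,0],0],
    [0,[0,-0.004,0],0],
    [0,[0,-0.006,0],0],
    [0,[0,-0.006,0],0]
  ]
}}

```text
time_s: 21.45
eef_pos: [0.5434, -0.0801, 0.0405]
eef_rot: [0.001, -0.121, 0.993, 0.001]
wrist_force: [-2.6, 7.2, 10.7]
opening: 0.164
grasp_force: 59.0
```

Run:
```python
from look import *
W=look("m7",ctr=(.55,-.12,.06),half=(60,45))
for w in W:
    p=w[(w[:,0]>490)&(w[:,0]<590)&(w[:,1]>-125)&(w[:,1]<-40)&(w[:,2]>57)&(w[:,2]<66)]
    if len(p)>5: print(len(p),np.median(p,0),cv2.minAreaRect(p[:,:2].astype(np.float32)))
np.set_printoptions(precision=4,suppress=True)
go([.540,-.074,.0395],103.9)
```

```text
top shell 0.63 [687.3 131.1  87.6] ((918.8818359375, 133.67367553710938), (501.5659484863281, 75.55149841308594), 1.0642013549804688)
side shell 0.82 [467.3 173.1  19. ] ((474.72369384765625, 188.61126708984375), (61.33009338378906, 124.85706329345703), 78.78831481933594)
side mould 0.64 [ 576.2 -134.8   42.6] ((561.8613891601562, -165.48861694335938), (114.8078384399414, 196.8164825439453), 13.844947814941406)
107 [540.4 -72.   60.3] ((539.788818359375, -74.28042602539062), (84.86023712158203, 32.79971694946289), 3.1831769943237305)
shift [0.0046 0.0168 0.0024] turn 0.0002 tooly 103.94 tilt z [ 0.002   0.0017 -1.    ] pos [ 0.5434 -0.0801  0.0404] F [-1.7  7.1 10.6] open 13.9 g 59.0 t 21.75
```

View pics/m7.png

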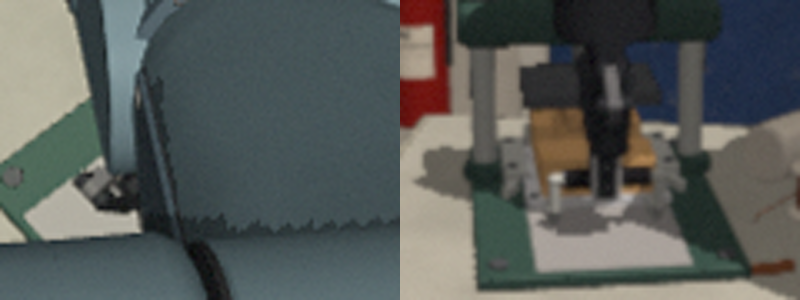

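The side half shows the mould under the press with the handle still held. The push force is still low (7 N). The cross-head's centre suggests the mould started about 14 mm short of home, so I keep creeping until the stop shows in the force.

Request:
{"fn": "play_rows", "kwargs": {
  "plan": [
    [0,[0,-0.002,0],0],
    [0,[0,-0.004,0],0],
    [0,[0,-0.006,0],0],
    [0,[0,-0.008,0],0],
    [0,[0,-0.01,0],0],
    [0,[0,-0.01,0],0]
  ]
}}

```text
time_s: 22.35
eef_pos: [0.5443, -0.084, 0.0405]
eef_rot: [0.001, -0.121, 0.993, 0.001]
wrist_force: [-1.9, 7.9, 11.5]
opening: 0.164
grasp_force: 59.0
```

Request:
{"fn": "play_rows", "kwargs": {
  "plan": [
    [0,[0,-0.002,0],0],
    [0,[0,-0.004,0],0],
    [0,[0,-0.006,0],0],
    [0,[0,-0.006,0],0]
  ]
}}

```text
time_s: 22.75
eef_pos: [0.5449, -0.0863, 0.0405]
eef_rot: [0.001, -0.121, 0.993, 0.001]
wrist_force: [-2.3, 7.5, 9.7]
opening: 0.168
grasp_force: 59.0
```

Request:
{"fn": "play_rows", "kwargs": {
  "plan": [
    [0,[0,-0.002,0],0],
    [0,[0,-0.004,0],0],
    [0,[0,-0.006,0],0],
    [0,[0,-0.006,0],0]
  ]
}}

```text
time_s: 23.15
eef_pos: [0.5454, -0.0883, 0.0405]
eef_rot: [0.001, -0.121, 0.993, 0.001]
wrist_force: [-1.6, 10.4, 10.3]
opening: 0.163
grasp_force: 59.1
```

Request:
{"fn": "play_rows", "kwargs": {
  "plan": [
    [0,[0,-0.002,0],0],
    [0,[0,-0.004,0],0],
    [0,[0,-0.006,0],0],
    [0,[0,-0.006,0],0]
  ]
}}

```text
time_s: 23.55
eef_pos: [0.5454, -0.0884, 0.0404]
eef_rot: [0.001, -0.121, 0.993, 0.003]
wrist_force: [-2.5, 18.1, 15.9]
opening: 0.161
grasp_force: 59.7
```

It's at the stop: no further travel, and the force jumps to 18 N, about 14.5 mm past the start pose as predicted. I let go and clear away.

Request:
{"fn": "play_rows", "kwargs": {
  "plan": [
    [30,[0,0,0],0],
    [45,[0,0.002,0],0],
    [45,[0,0.004,0],0],
    [45,[0,0.004,0],0],
    [45,[0,0.004,-0.08],0],
    [45,[0,0.004,-0.18],0],
    [45,[0,0.004,-0.3],0],
    [45,[0,0.004,-0.4],0],
    [45,[0,0.004,-0.5],0],
    [45,[0,0.004,-0.6],0]
  ]
}}

```text
time_s: 24.55
eef_pos: [0.5444, -0.0911, 0.2802]
eef_rot: [0.0, -0.121, 0.993, -0.0]
wrist_force: [1.2, -1.0, -0.0]
opening: 0.528
grasp_force: 0.0
```

Request:
{"fn": "play_rows", "kwargs": {
  "plan": [
    [45,[0.5,-0.4,0],0],
    [45,[0.5,-0.4,0],0],
    [45,[0.5,-0.4,0],0],
    [45,[0.5,-0.4,0],0],
    [45,[0.5,-0.4,0],0],
    [45,[0.5,-0.4,0],0],
    [45,[0.5,-0.4,0],0],
    [45,[0.5,-0.4,0],0]
  ]
}}

```text
time_s: 25.35
eef_pos: [0.3895, -0.2937, 0.2784]
eef_rot: [0.0, -0.121, 0.993, 0.0]
wrist_force: [0.4, 0.2, 0.3]
opening: 0.53
grasp_force: 0.0
```

Run:
```python
from look import *
W=look("m8",ctr=(.53,-.02,.04),half=(120,90))
for w in W:
    for nm,x,y,z in (("handle",[500,590],[-130,-55],[55,68]),("shell",[400,545],[150,222],[24,34]),("cross",[400,750],[-350,100],[145,180])):
        p=w[(w[:,0]>x[0])&(w[:,0]<x[1])&(w[:,1]>y[0])&(w[:,1]<y[1])&(w[:,2]>z[0])&(w[:,2]<z[1])]
        if len(p)>5: print(nm,len(p),np.median(p,0),cv2.minAreaRect(p[:,:2].astype(np.float32)))
go([.54,-.07,.2])
```

```text
top shell 0.6 [474.7 189.5   8.9] ((385.385498046875, 192.1198272705078), (68.01903533935547, 298.62994384765625), 87.084716796875)
top mould 0.87 [ 544.9 -146.9   34.2] ((560.4031372070312, -154.52230834960938), (121.74576568603516, 155.43643188476562), 18.739694595336914)
side shell 0.9 [467.5 173.5  18.5] ((465.55316162109375, 176.74761962890625), (139.5111541748047, 111.89228820800781), 78.43728637695312)
side mould 0.88 [ 563.9 -142.4   41.3] ((562.43798828125, -174.92962646484375), (117.00801849365234, 200.01622009277344), 8.609918594360352)
handle 233 [541.5 -88.5  62.6] ((543.315185546875, -89.41544342041016), (88.43643188476562, 16.329185485839844), 14.197311401367188)
shell 271 [478.4 193.8  30.4] ((469.5480651855469, 187.8856201171875), (56.938045501708984, 113.12545776367188), 78.65240478515625)
cross 2329 [ 551.4 -195.8  166.4] ((570.6712646484375, -200.50930786132812), (215.11056518554688, 59.76072311401367), 16.578617095947266)
handle 134 [542.9 -84.9  59.3] ((542.0775756835938, -86.04351806640625), (84.37136840820312, 13.825901985168457), 13.225653648376465)
shell 352 [474.2 180.1  27.9] ((468.62847900390625, 189.2990264892578), (61.04375457763672, 112.9349594116211), 80.7518539428711)
cross 1051 [ 569.1 -184.6  162. ] ((571.2669067382812, -200.05282592773438), (211.9127960205078, 59.58794403076172), 14.203119277954102)
shift [-0.5  0.5  0.2] turn 0 tooly 104.04 tilt z [-0.  0. -1.] pos [ 0.4 -0.3  0.3] F [-0.3  0.3  0.1] open 45.1 g 0.0 t 25.65
```

View pics/m8.png

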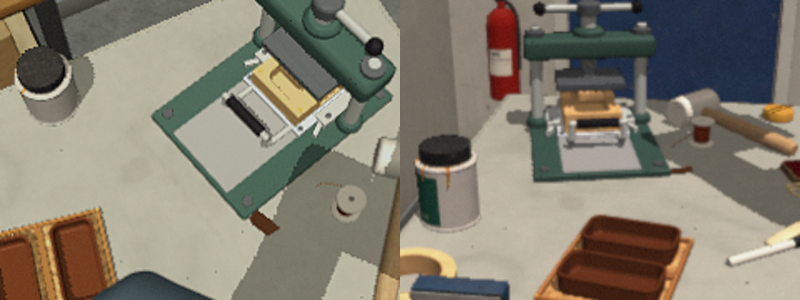

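The mould sits fully under the press: the handle implies its origin is at (0.572,-0.205), on the cross-head centre. The shell lies flat in the free lane, the bystanders look untouched and the arm is clear.

```bash
python3 -c "
from bench import *
print(hand_in())"
```

```text
the job is handed in; nothing more can be done
None
```

The job is handed in, with no verdict returned: by my last measurements the shell lies flat in the tray's free lane about 2 mm off centre, the empty mould is back against the stop and released, and the other items look untouched in the final pictures.

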